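# Press the sprung board carrier to its index mark

## Robot

A 6-joint arm with a two-finger parallel gripper is mounted at the origin on the work surface. World frame = base frame: x ahead of the robot, y to its left, z up, the work surface at z = 0. Lengths are in m, angles in rad, forces in N, time in s.
With the tool pointing down it reaches from about 0.25 to 0.775 m from the base axis. Payload 4 kg.
Tool frame: the origin (TCP) lies between the finger pads; the fingertips stand 14 mm ahead of it and the grasp point (between the pads) lies 5 mm behind it; z points along the fingers, y is the line along which they close (so a half turn about z gives the same grasp; the last joint's range is limited). The gripper opens to 94 mm and grips with 3 to 60 N. Pads are 16 mm wide; open, the fingers measure 119 mm over their backs; the gripper's body (75 mm by 177 mm) begins 78 mm behind the grasp point.
Start: joints at [-1.355, 0.087, 1.371, -0, 1.684, -0.103], TCP at [0.172, -0.522, 0.22] pointing down, gripper open.
Joint ranges: [-3.1, 3.1], [-0.76, 2.03], [0.27, 2.55], [-1.08, 4.22], [0.17, 2.65], [-2.57, 2.57]. Speed limits (rad/s): [2.79, 2.79, 3.14, 3.14, 3.14, 3.14].

## Interface

Orientations are given as [roll, pitch, yaw] about the fixed x, y, z axes, in that order (R = Rz(yaw) Ry(pitch) Rx(roll)).
In Python, from bench import robot, snapshot gives the robot as it stands.
- The arm moves only by the tool carry_out, never from a script. Its argument "motion" is text: rows parted by semicolons, each of 4 numbers parted by spaces: the shift along the tool's x, y, z each as a share of 0.15 m, from -1 to 1, then the turn about the tool's z as a share of 180 degrees, from -1 to 1. A call has exactly 8 rows; each row is the pose to reach, as a shift and turn from the pose commanded when the call began, along the tool's axes at that moment, turning the shorter way round; what a row does not reach only later rows make up. A row lasts 1/10 s, in which the tool goes at most 50 mm and 8.59 degrees, less where a joint would pass 70% of its speed; a pose out of reach is approached as far as the arm can. A call with a number of a shift or a turn outside -1 to 1 is refused whole. A call with a gripper value outside its range is refused whole. "grip" is the opening, from -1 (shut) to 1 (fully open), set as the call begins (left out, the last holds). The fingers move at their own pace and stop on an object; the grip force is fixed at half the most. Time passes only in rows, so rows that repeat a pose let the fingers close, or fill a call up. It gives the time, the measured TCP pose, the force, the opening and the grip force at its end, in the units of the state.
- robot.get_obs(): the state, without advancing time (a new reading comes with each control period).
- snapshot(name): name is "scene" or "top"; returns a dict with "image" (400x640x3 uint8, red, green, blue), "fx", "fy", "cx", "cy" (pixels), "distortion" ([k1, k2, p1, p2, k3] as OpenCV has them; the pictures are not rectified), "pose" (4x4, takes a point from camera to world coordinates). Camera axes: x right, y up, looking along -z (the intrinsics and any distortion apply to the point x, -y, -z); pixel columns grow to the right and rows downward; lengths in m; the calibration is good to about 2 mm. A picture is of the moment at which its call begins. There is no depth.
- robot.close_job(): hands the job in; it is judged then, once.
The state is a dict: "time": time; "joint_positions": joint angles; "qvel": joint speeds; "joint_torque": joint torques, N m; "tool_pos": TCP position; "ee_rot": TCP orientation; "wrist_force": force on the tool from outside, world axes, zero at the start; "wrist_torque": the same for the moment, N m; "width": finger opening in m; "finger_force": force on a finger pad.
Only numpy, scipy, OpenCV 4.12 (cv2) and the standard library are available. Lean on these libraries where they do the work, as an engineer would, in place of code of your own. Each camera call takes 0.05 s, during which the arm holds its last target. There are 200 camera calls.

## Task

One of the two test jigs on the bench has a circuit board lying in its spring-backed carrier plate. With closed fingertips press down the round rubber pad on that plate's free corner until its pointer stands level with the index mark on the upright scale, not clearly past it, hold it there for about a second so that the contact pins can read the board, then let the plate spring back up fully and move clear. Do not touch the board itself or lift it out of its place, and leave the empty jig and everything else on the bench where they are.

Things in the scene. Friction and masses are not known exactly. Their poses are not given: they have to be found in the camera images.
- jig_a: Test jig A, the one with the circuit board in its carrier. Fixed aluminium base 185 x 140 x 12 mm; origin at the centre of its underside on the bench. Its +x axis (level) points from the carrier's hinge to the carrier's free edge, +y to the scale's side, z up. The hinge line is parallel to y at x = -65 mm, z = 75 mm. The upright white scale plate stands past the free edge (x 112, y 30 to 60 mm, top 97 mm high); nothing on the jig is higher than 100 mm.
- carrier_a (a joint): Tilt of the carrier plate of jig A in rad: 0 = level, up against its top stop (where the springs hold it), grows as the free edge goes down, hard stop at 0.28. It needs about 4 N on the finger pad to start moving and about 11 N at 0.2 rad; it springs back in about half a second.
- pad_a (a point): Finger pad of jig A: black rubber disc, 30 mm diameter, 10 mm tall, on the free corner of the carrier plate, the corner away from the scale (jig x = 72, y = -35 mm, 137 mm from the hinge line). This point is the centre of its flat top, 88 mm over the bench at rest.
- pointer_a (a point): Tip of the dark steel pointer (3 mm thick) that sticks out of the carrier's free edge of jig A and moves down in front of the scale with the carrier; 192 mm from the hinge line, so it drops 192 mm x sin(tilt), 1.4 times as far as the pad.
- mark_a (a point): The index mark of jig A: tip of the small dark blade of the steel rider clamped on the scale's outer edge; the blade points across the scale at the pointer's tip. It stands 10 to 35 mm below the pointer's rest height (75 mm over the bench), elsewhere each time; it does not move during the work.
- board_center (a point): Centre of the loose green circuit board, 88 x 72 mm, 2 mm thick with parts up to 8 mm high, lying in the low frame of jig A's carrier plate.
- nest_a (a point): Centre of the floor of the frame on jig A's carrier plate, where the board lies; the board's centre is 2 mm above it.
- jig_b: Test jig B, the same jig with an empty carrier; to be left alone. Fixed aluminium base 185 x 140 x 12 mm; origin at the centre of its underside on the bench. Its +x axis (level) points from the carrier's hinge to the carrier's free edge, +y to the scale's side, z up. The hinge line is parallel to y at x = -65 mm, z = 75 mm. The upright white scale plate stands past the free edge (x 112, y 30 to 60 mm, top 97 mm high); nothing on the jig is higher than 100 mm.
- carrier_b (a joint): Tilt of the carrier plate of jig B in rad: 0 = level, up against its top stop (where the springs hold it), grows as the free edge goes down, hard stop at 0.28. It needs about 4 N on the finger pad to start moving and about 11 N at 0.2 rad; it springs back in about half a second.
- pad_b (a point): Finger pad of jig B: black rubber disc, 30 mm diameter, 10 mm tall, on the free corner of the carrier plate, the corner away from the scale (jig x = 72, y = -35 mm, 137 mm from the hinge line). This point is the centre of its flat top, 88 mm over the bench at rest.
- pointer_b (a point): Tip of the dark steel pointer (3 mm thick) that sticks out of the carrier's free edge of jig B and moves down in front of the scale with the carrier; 192 mm from the hinge line, so it drops 192 mm x sin(tilt), 1.4 times as far as the pad.
- mark_b (a point): The index mark of jig B: tip of the small dark blade of the steel rider clamped on the scale's outer edge; the blade points across the scale at the pointer's tip. It stands 10 to 35 mm below the pointer's rest height (75 mm over the bench), elsewhere each time; it does not move during the work.
- screwdriver: Bystander, loose: screwdriver, 170 mm, lying between the jigs. Origin near its underside.
- reel: Bystander, loose: solder reel, 54 mm diameter, 38 mm tall, standing between the jigs. Origin near its underside.
- brush: Bystander, loose: brush, 160 mm, lying at the outer side of the left jig. Origin near its underside.
- spare: Bystander, loose: spare circuit board, 100 x 60 mm, lying flat on the bench, not for this job. Origin near its underside.
- flux: Bystander, loose: small amber jar, 36 mm diameter, 60 mm tall. Origin near its underside.
- tray: Bystander, loose: grey parts tray, 90 x 130 x 30 mm. Origin near its underside.
- wrench: Bystander, loose: wrench, 140 mm, lying at the outer side of the right jig. Origin near its underside.

How it is judged:
On the way:
1. the fingertips press the pad and keep jig A's pointer within 4 mm of the height of its index mark for 0.7 s (z of pointer_a in the frame of mark_a between -0.004 and 0.004 m and contact force between the fingers and carrier_a_c0 above 1 N), for 0.7 s.
At the end, for the whole second after the job is handed in: Jig A's carrier plate is back up (tilt under 0.015 rad) and at rest, the board's centre within 8 mm of its nest, the empty jig unpressed (tilt under 0.03 rad), every bystander within 15 mm of its start (value of joint carrier_a below 0.015 rad and velocity of joint carrier_a below 0.05 rad/s and distance between board_center and nest_a below 0.008 m and value of joint carrier_b below 0.03 rad and distance of each of screwdriver, reel, brush, spare, flux, tray, wrench from where it was at the start of the episode below 0.015 m); the robot touches nothing.
It fails at once if the pointer is pushed more than 8 mm below the mark (z of pointer_a in the frame of mark_a below -0.008 m).
It fails at once if the board leaves its place in the carrier (more than 8 mm) (not (distance between board_center and nest_a below 0.008 m)).
It fails at once if the fingers press on the board (over 1 N) (contact force between the fingers and board above 1 N).
It fails at once if the empty jig is pressed (tilt over 0.03 rad) (not (value of joint carrier_b below 0.03 rad)).
It fails at once if a bystander is moved or lifted by more than 15 mm (not (distance of each of screwdriver, reel, brush, spare, flux, tray, wrench from where it was at the start of the episode below 0.015 m)).
It also fails if it takes over 38 s, if anything falls off the work surface, if the arm or the gripper's body presses on something with over 40 N, if the wrist force passes 120 N, or if a joint passes its speed limit or range.

## Working session

There is one attempt and no reset: what is moved stays moved. The work goes in short steps, Python scripts to look and compute and a tool call to move; the robot and the scene stay as the last step left them, time stands still between calls to the robot, and variables do not carry over. Pictures are saved under pics/ and viewed, at most 10 in all, crops included, and the job is handed in when it is done.

Besides the shell and the picture viewer there is one more tool, called after "Request:" as name(argument=value, ...) on one line, values as JSON. carry_out: Moves the arm, as the interface text tells. Shift numbers are shares of 0.15 m and turn numbers shares of 180 degrees, none past 1 either way. Its arguments: {"type":"object","properties":{"motion":{"type":"string"},"grip":{"type":"number"}},"required":["motion"]}

```bash
mkdir -p pics; ls
python3 - <<'E'
from bench import robot, snapshot
import cv2, pickle
d={}
for n in("scene","top"):
    s=snapshot(n); d[n]=s; cv2.imwrite(f"pics/{n}0.png",s["image"][:,:,::-1]); print(n,s["fx"],s["fy"],s["cx"],s["cy"],s["distortion"],s["pose"])
pickle.dump(d,open("s0.pkl","wb"))
o=robot.get_obs();print(o["time"],o["tool_pos"],o["ee_rot"],o["width"])
E
```

```text
pics
scene 362.1639915345887 362.1639915345887 319.5302189184956 197.93987624167045 [-0.05898347  0.          0.          0.          0.        ] [[-0.45899046 -0.54262964  0.70347767  1.24190328]
 [ 0.88840413 -0.27309081  0.36899799  0.3497856 ]
 [-0.00811596  0.79433902  0.60742049  0.65209266]
 [ 0.          0.          0.          1.        ]]
top 403.82988124569243 403.82988124569243 314.85830572634904 209.96812975076563 [0.03441015 0.         0.         0.         0.        ] [[ 0.02238246  0.98357532 -0.17910501  0.37496722]
 [-0.99931829  0.0272719   0.02488355  0.01085667]
 [ 0.02935938  0.17842596  0.98351523  1.2017958 ]
 [ 0.          0.          0.          1.        ]]
0.1 [ 0.17229129 -0.52184449  0.21844965] [-3.13968946e+00 -1.95571465e-04  3.18823883e-01] 0.0936611126809015
```

View pics/scene0.png

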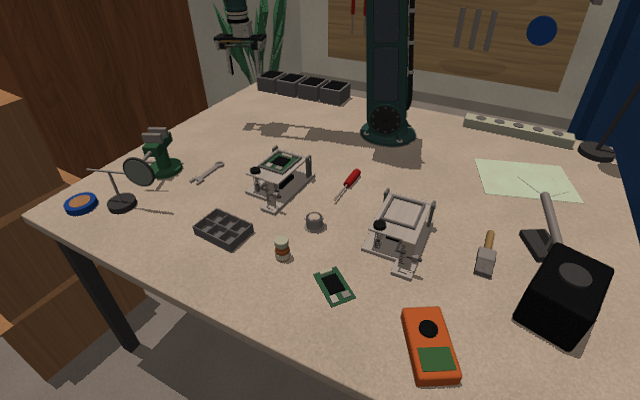

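View pics/top0.png

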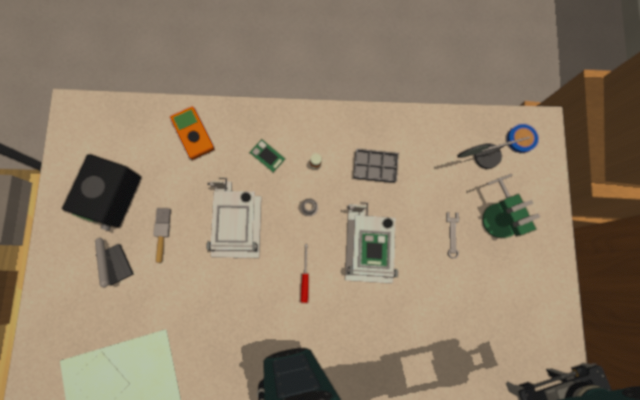

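Jig A, the one with the board, is at top (370,245) and scene (280,178). Its pad is near top (388,223) and scene (255,170). I'll enlarge both.

Run:
```python
import cv2,pickle
d=pickle.load(open("s0.pkl","rb"))
a=d["scene"]["image"][135:215,235:325,::-1]; b=d["top"]["image"][195:290,335:410,::-1]
cv2.imwrite("pics/c1.png",cv2.resize(a,None,fx=7,fy=7,interpolation=cv2.INTER_CUBIC))
cv2.imwrite("pics/c2.png",cv2.resize(b,None,fx=6,fy=6,interpolation=cv2.INTER_CUBIC))
```

```text
(no output)
```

View pics/c1.png

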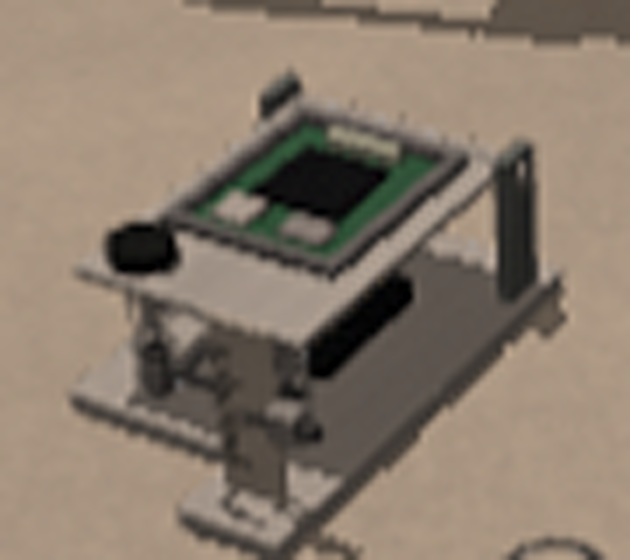

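View pics/c2.png

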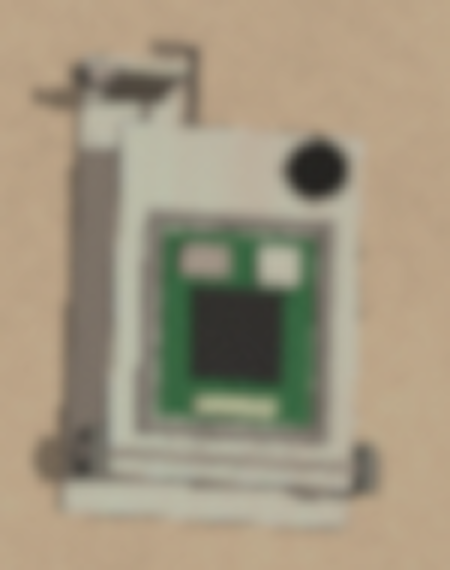

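```bash
cat > h.py <<'E'
import numpy as np,cv2
def proj(s,P):
    T=np.linalg.inv(s["pose"]); P=np.atleast_2d(P)@T[:3,:3].T+T[:3,3]
    P=P*[1,-1,-1]
    K=np.array([[s["fx"],0,s["cx"]],[0,s["fy"],s["cy"]],[0,0,1]])
    return cv2.projectPoints(P.reshape(-1,1,3),np.zeros(3),np.zeros(3),K,np.array(s["distortion"]))[0][:,0]
def jig(p,P):
    c,s=np.cos(p[2]),np.sin(p[2]); P=np.atleast_2d(P)
    return P@np.array([[c,-s,0],[s,c,0],[0,0,1]]).T+[p[0],p[1],0]
E
python3 - <<'E'
import pickle,numpy as np,cv2
from scipy.optimize import least_squares
from h import *
d=pickle.load(open("s0.pkl","rb"))
def T(x,y):return ((x+.5)/6-.5+335,(y+.5)/6-.5+195)
def S(x,y):return ((x+.5)/7-.5+235,(y+.5)/7-.5+135)
pad=(.072,-.035,.088)
L=[("top",pad,T(316,166)),("scene",pad,S(143,240)),("top",(-.0925,.07,.012),T(64,511)),("top",(-.0925,-.07,.012),T(348,525)),
   ("scene",(.0925,-.07,0),S(75,402))]
f=lambda p:np.concatenate([proj(d[n],jig(p,P))[0]-np.array(u) for n,P,u in L])
r=least_squares(f,[.5,-.13,0],x_scale=[.1,.1,.1]);print(r.x,np.round(r.fun,1))
print("pad",jig(r.x,pad))
for n,(k,ox,oy) in {"scene":(7,235,135),"top":(6,335,195)}.items():
    q=proj(d[n],jig(r.x,[(.112,.03,.097),(.112,.06,.097),(.112,.06,.012),(.112,.03,.012),(.127,.03,.075),(.127,.03,.065),(.127,.03,.04)]))
    print(n,np.round((q-[ox,oy]+.5)*k))
a=d["scene"]["image"][172:208,252:288,::-1]
cv2.imwrite("pics/c3.png",cv2.resize(a,None,fx=16,fy=16,interpolation=cv2.INTER_CUBIC))
E
```

```text
[ 0.47792215 -0.18457011 -0.03702204] [ 0.5 -0.   0.2 -0.2 -0.4 -0.1  0.3  0.6 -0.1  1.4]
pad [[ 0.54857734 -0.22221111  0.088     ]]
scene [[213. 312.]
 [276. 334.]
 [294. 506.]
 [233. 484.]
 [195. 378.]
 [198. 399.]
 [205. 449.]]
top [[187.  70.]
 [122.  66.]
 [101.  98.]
 [161. 102.]
 [181.  48.]
 [178.  52.]
 [170.  62.]]
```

View pics/c3.png

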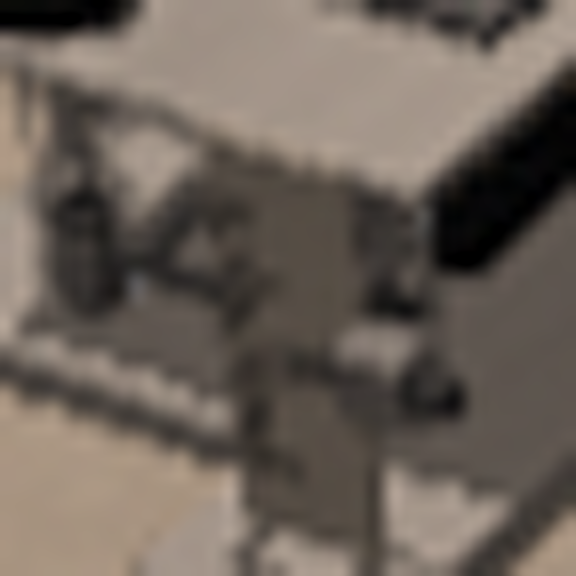

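The fit is good: residuals are under 1.5 px and the pad is at (0.549, -0.222). In c3 the pointer is an L with its tip near (240,300), and the rider blade's tip is near (290,360). I'll make one brightened composite of both jigs' scales to pin down the blade.

Run:
```python
import pickle,numpy as np,cv2
d=pickle.load(open("s0.pkl","rb"))
def c(n,x,y,w=26,h=20,k=15):
    a=d[n]["image"][y:y+h,x:x+w,::-1].astype(float)
    a=np.clip((a/ a.max())**.6*255,0,255).astype(np.uint8)
    return cv2.resize(a,(w*k,h*k),interpolation=cv2.INTER_LANCZOS4)
r1=np.hstack([c("scene",258,180),c("top",336,197)])
r2=np.hstack([c("scene",388,250,26,20),c("top",203,174)])
cv2.imwrite("pics/c4.png",np.vstack([r1,r2]))
```

```text
(no output)
```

View pics/c4.png

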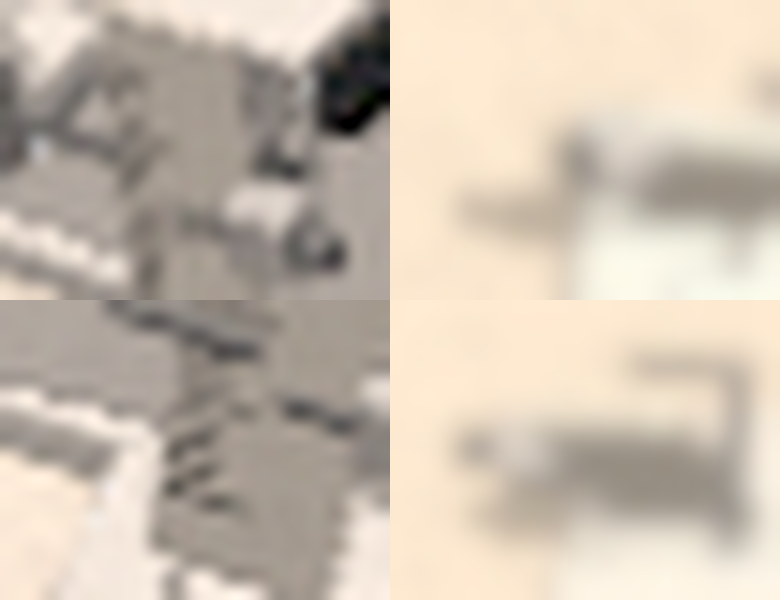

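Run:
```python
import pickle,numpy as np
from scipy.optimize import least_squares
from h import *
d=pickle.load(open("s0.pkl","rb"))
p=[0.47792215,-0.18457011,-0.03702204]; s=d["scene"]
def solve(u,x):
    f=lambda q:proj(s,jig(p,(x,q[0],q[1])))[0]-u
    return least_squares(f,[.05,.06],x_scale=.01).x
for nm,u in dict(ptr=(266.4,189.7),elbow=(260.8,188.2),blade=(269.5,193.8),bladeroot=(273.5,195.2)).items():
    print(nm,[(x,np.round(solve(np.array(u),x)*1e3,1)) for x in(.114,.118,.122,.127)])
```

```text
ptr [(0.114, array([32.5, 63.6])), (0.118, array([35.9, 67.3])), (0.122, array([39.3, 71. ])), (0.127, array([43.5, 75.7]))]
elbow [(0.114, array([13.1, 61.9])), (0.118, array([16.5, 65.7])), (0.122, array([20. , 69.4])), (0.127, array([24.4, 74.1]))]
blade [(0.114, array([41.9, 52.8])), (0.118, array([45.2, 56.6])), (0.122, array([48.5, 60.4])), (0.127, array([52.6, 65.1]))]
bladeroot [(0.114, array([55.4, 52.8])), (0.118, array([58.6, 56.6])), (0.122, array([61.8, 60.4])), (0.127, array([65.9, 65.2]))]
```

Run:
```python
import pickle,numpy as np,cv2
d=pickle.load(open("s0.pkl","rb"))
def c(n,x,y,w,h,k=6):
    a=d[n]["image"][y:y+h,x:x+w,::-1]/255.
    return cv2.resize(np.uint8(255*a**.7),(w*k,h*k),interpolation=cv2.INTER_CUBIC)
cv2.imwrite("pics/c5.png",np.hstack([c("scene",360,183,70,97),c("top",203,172,63,97)]))
```

```text
(no output)
```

View pics/c5.png

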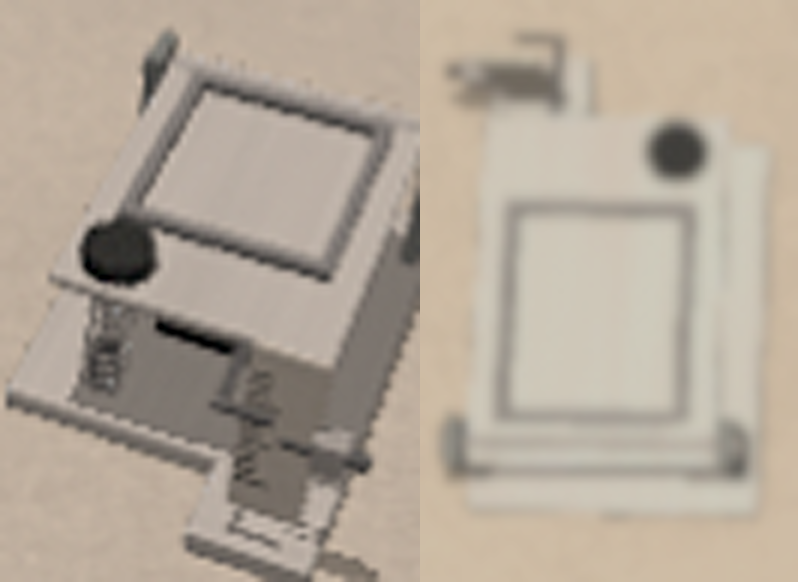

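Run:
```python
import pickle,numpy as np
from scipy.optimize import least_squares
from h import *
d=pickle.load(open("s0.pkl","rb"))
def S(x,y):return ((x+.5)/6-.5+360,(y+.5)/6-.5+183)
def T(x,y):return ((x-420+.5)/6-.5+203,(y+.5)/6-.5+172)
pad=(.072,-.035,.088)
L=[("top",pad,T(677,150)),("scene",pad,S(118,243)),("top",(-.0925,.07,.012),T(468,510)),("top",(-.0925,-.07,.012),T(757,516)),
   ("scene",(.0925,-.07,0),S(10,403)),("scene",(.0925,-.07,.012),S(7,389))]
f=lambda p:np.concatenate([proj(d[n],jig(p,P))[0]-np.array(u) for n,P,u in L])
r=least_squares(f,[.5,.2,0],x_scale=.1);print(r.x,np.round(r.fun,1))
pB=r.x;pA=[0.47792215,-0.18457011,-0.03702204]
def solve(p,u,x):
    g=lambda q:proj(d["scene"],jig(p,(x,q[0],q[1])))[0]-np.array(u)
    return least_squares(g,[.05,.06],x_scale=.01).x
for x in(.114,.118,.122,.127):
    print(x,[np.round(1e3*solve(p,u,x),1).tolist() for p,u in((pB,(404.7,253)),(pB,(395.3,250.3)),(pB,(406.4,256.4)),(pA,(269.5,193.8)))])
# predicted top pixels of rider B candidates, c5 coordinates
for x in(.112,.118,.127): print(x,np.round((proj(d["top"],jig(pB,[(x,.044,.06),(x,.06,.06),(x,.07,.06),(x,.044,.075),(x,.06,.097)]))-[203,172]+.5)*6+[420,0]).tolist())
```

```text
[0.5383109  0.21233719 0.01247385] [ 0.  -0.1  0.6 -0.2 -0.2  0.2  0.1 -0.3 -0.8  0.5  0.  -0.6]
0.114 [[41.0, 60.7], [19.2, 59.6], [46.2, 52.0], [41.9, 52.8]]
0.118 [[41.6, 64.7], [20.0, 63.6], [46.7, 56.1], [45.2, 56.6]]
0.122 [[42.2, 68.7], [20.7, 67.6], [47.3, 60.2], [48.5, 60.4]]
0.127 [[42.9, 73.7], [21.6, 72.6], [48.0, 65.2], [52.6, 65.1]]
0.112 [[523.0, 78.0], [490.0, 78.0], [469.0, 77.0], [517.0, 71.0], [473.0, 58.0]]
0.118 [[524.0, 66.0], [490.0, 65.0], [469.0, 65.0], [518.0, 58.0], [473.0, 46.0]]
0.127 [[525.0, 48.0], [491.0, 47.0], [470.0, 47.0], [519.0, 40.0], [474.0, 27.0]]
```

Jig B's blade gives the same result. With equal y on both jigs, the blade plane is at jig x≈0.119, so mark_a is about 57.5 mm high (a drop of about 17 mm). Now I'll move over the pad.

Request:
carry_out(motion="0.25 -0.09 0 0; 0.5 -0.18 0 0; 0.75 -0.28 0 0; 1 -0.37 0 0; 1 -0.37 0 0; 1 -0.37 0 0; 1 -0.37 0 0; 1 -0.37 0 0", grip=-1)

```text
time: 0.9
tool_pos: [0.2965, -0.4233, 0.2192]
ee_rot: [-3.141, 0.0, 0.317]
wrist_force: [0.4, 0.3, -0.3]
width: 0.0335
finger_force: 0.0
```

Request:
carry_out(motion="0.25 -0.09 0 0; 0.5 -0.18 0 0; 0.75 -0.28 0 0; 1 -0.37 0 0; 1 -0.37 0 0; 1 -0.37 0 0; 1 -0.37 0 0; 1 -0.37 0 0")

```text
time: 1.7
tool_pos: [0.4214, -0.3241, 0.2195]
ee_rot: [3.141, 0.0, 0.316]
wrist_force: [0.8, -0.1, -0.4]
width: 0.0003
finger_force: 0.0
```

Request:
carry_out(motion="0.25 -0.09 0.08 0.04; 0.5 -0.18 0.15 0.08; 0.75 -0.28 0.23 0.113; 1 -0.37 0.3 0.113; 1 -0.37 0.3 0.113; 1 -0.37 0.3 0.113; 1 -0.37 0.3 0.113; 1 -0.37 0.3 0.113")

```text
time: 2.5
tool_pos: [0.5468, -0.2246, 0.1754]
ee_rot: [3.141, -0.001, -0.038]
wrist_force: [-0.5, 0.0, -0.2]
width: 0.0006
finger_force: 0.0
```

Run:
```python
from bench import robot
o=robot.get_obs();print(o["time"],o["tool_pos"],o["ee_rot"],o["width"],o["wrist_force"])
```

```text
2.5 [ 0.546808   -0.22464355  0.17536161] [ 3.14063863e+00 -1.02129797e-03 -3.84977569e-02] 0.0006310716727015653 [-0.51129569  0.01323909 -0.20536278]
```

Request:
carry_out(motion="0.02 -0.016 0.1 0; 0.02 -0.016 0.2 0; 0.02 -0.016 0.3 0; 0.02 -0.016 0.4 0; 0.02 -0.016 0.4 0; 0.02 -0.016 0.4 0; 0.02 -0.016 0.4 0; 0.02 -0.016 0.4 0")

```text
time: 3.3
tool_pos: [0.5512, -0.2211, 0.1156]
ee_rot: [3.141, -0.002, -0.036]
wrist_force: [0.2, -0.4, -0.4]
width: 0.0002
finger_force: 0.0
```

Run:
```python
from bench import robot,snapshot
import cv2,pickle,numpy as np
d={n:snapshot(n) for n in("scene","top")};pickle.dump(d,open("s1.pkl","wb"))
o=robot.get_obs();print(o["tool_pos"],o["wrist_force"])
def c(n,x,y,w,h,k=8): return cv2.resize(d[n]["image"][y:y+h,x:x+w,::-1],(w*k,h*k),interpolation=cv2.INTER_CUBIC)
cv2.imwrite("pics/c6.png",np.hstack([c("scene",240,150,50,60),c("top",360,195,50,60)]))
```

```text
[ 0.55108555 -0.2210918   0.11540648] [ 0.21206312 -0.06358191  0.55143105]
```

View pics/c6.png

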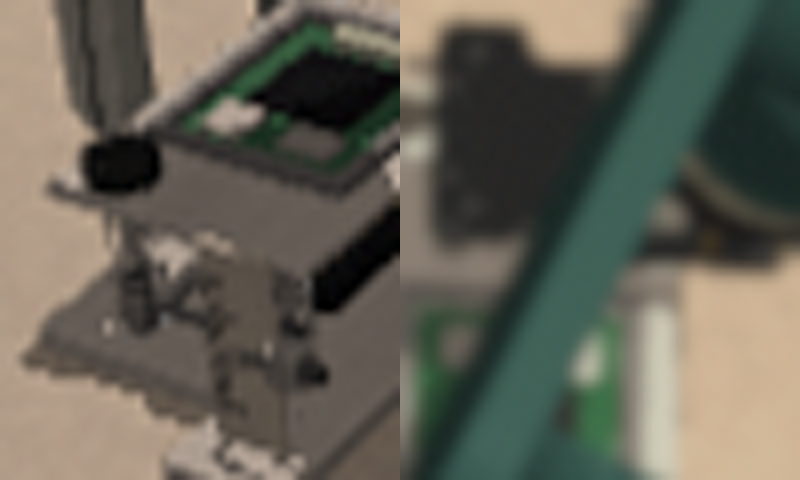

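The left tile shows the fingertips at (105,130), right above the pad at (120,163). The board is clear. Pressing part way first.

Request:
carry_out(motion="0 0 0.05 0; 0 0 0.08 0; 0 0 0.1 0; 0 0 0.12 0; 0 0 0.13 0; 0 0 0.14 0; 0 0 0.14 0; 0 0 0.14 0")

```text
time: 4.2
tool_pos: [0.5511, -0.2209, 0.0948]
ee_rot: [3.141, -0.002, -0.036]
wrist_force: [-0.5, 0.3, 5.5]
width: 0.0006
finger_force: 2.9
```

Run:
```python
from bench import robot
import numpy as np
o=robot.get_obs();print(o["time"],o["tool_pos"],o["wrist_force"])
s=(.088-(o["tool_pos"][2]-.014))/.1315
print("tilt",s,"drop",192*s,"expected force",4+35*s)
```

```text
4.2 [ 0.55108955 -0.22087622  0.09484295] [-0.48103292  0.34003329  5.5106212 ]
tilt 0.054426212331871775 drop 10.44983276771938 expected force 5.904917431615512
```

Request:
carry_out(motion="0 0 0.01 0; 0 0 0.02 0; 0 0 0.027 0; 0 0 0.027 0; 0 0 0.027 0; 0 0 0.027 0; 0 0 0.027 0; 0 0 0.027 0")

```text
time: 5.0
tool_pos: [0.5512, -0.2209, 0.0912]
ee_rot: [3.141, -0.002, -0.036]
wrist_force: [-2.6, 1.1, 6.4]
width: 0.0002
finger_force: 3.5
```

Run:
```python
from bench import robot,snapshot
import cv2,pickle,numpy as np
d={n:snapshot(n) for n in("scene",)};pickle.dump(d,open("s2.pkl","wb"))
o=robot.get_obs();print(o["time"],o["tool_pos"],o["wrist_force"])
s=(.088-(o["tool_pos"][2]-.014))/.1315;print("drop",192*s)
d0=pickle.load(open("s1.pkl","rb"))
def c(d,n,x,y,w,h,k=15):
    a=d[n]["image"][y:y+h,x:x+w,::-1]/255.; a=np.clip((a/.6)**.6,0,1)
    return cv2.resize(np.uint8(255*a),(w*k,h*k),interpolation=cv2.INTER_LANCZOS4)
cv2.imwrite("pics/c7.png",np.hstack([c(d0,"scene",257,178,26,30),c(d,"scene",257,178,26,30)]))
```

```text
5.05 [ 0.55121052 -0.2209085   0.0911987 ] [-0.54573267  0.52873708  7.79734941]
drop 15.770713074002408
```

View pics/c7.png

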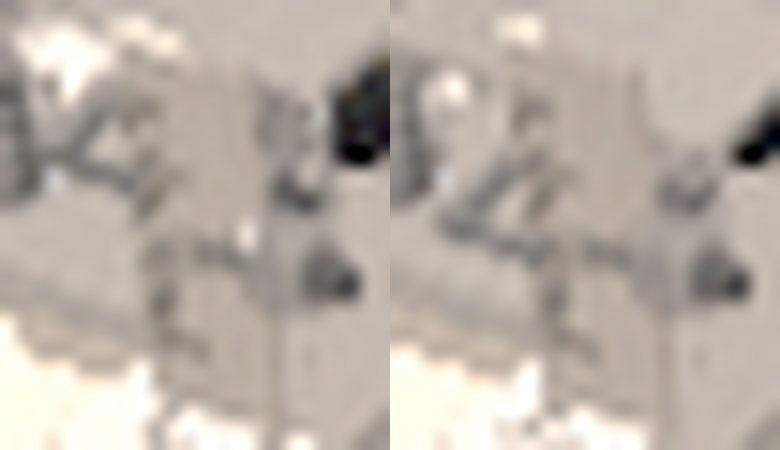

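The right tile shows the pointer's bar from (445,225) to about (545,250), and the blade from (590,245) to (640,260), so they are nearly level. I'll read both lines at sub-pixel level before the final adjustment.

Run:
```python
import pickle,numpy as np
s0=pickle.load(open("s0.pkl","rb"))["scene"]["image"].astype(float).mean(2);s2=pickle.load(open("s2.pkl","rb"))["scene"]["image"].astype(float).mean(2)
np.set_printoptions(linewidth=200)
print("A pressed cols259-278 rows190-198");print(s2[190:199,259:279].astype(int))
print("A rest cols259-278 rows186-198");print(s0[186:199,259:279].astype(int))
print("B rest cols394-414 rows249-261");print(s0[249:262,394:415].astype(int))
```

```text
A pressed cols259-278 rows190-198
[[41 97 88 71 51 48 74 64 51 65 73 81 80 79 80 69 47 53 56 49]
 [78 81 70 50 49 79 91 54 51 80 82 81 80 80 82 68 47 43 34 60]
 [85 59 55 52 63 89 81 56 70 81 84 82 82 81 77 74 63 60 57 75]
 [86 62 44 45 57 71 70 66 66 72 72 73 80 75 75 74 74 75 74 70]
 [92 87 75 74 66 49 48 53 49 61 65 51 56 57 68 68 72 79 66 52]
 [94 94 93 95 87 75 74 48 55 60 66 56 55 49 59 60 67 71 47 36]
 [85 85 93 95 92 94 95 74 63 61 76 76 78 71 61 58 62 64 37 33]
 [75 78 85 85 88 95 96 77 54 52 81 83 82 84 64 62 62 64 38 33]
 [79 76 76 75 80 85 86 77 48 54 82 82 82 82 77 66 60 66 61 63]]
A rest cols259-278 rows186-198
[[ 63  70  64  47  46  74  52  68  69  76  76  77  76  75  72  48  53  56  64  66]
 [ 52  62  52  42  74  90  74  68  68  76  76  76  77  76  74  51  54  56  51  57]
 [ 37  41  37  45  72  77  72  50  57  76  77  77  77  76  76  65  60  56  67  66]
 [ 35  81  61  42  41  47  51  50  58  57  66  76  78  77  78  72  50  48  82  65]
 [ 38  92  83  71  68  57  43  51  48  60  70  76  77  75  77  64  32  30  53  53]
 [ 71  83  87  87  88  83  70  44  48  75  78  77  7
[... 1075 characters left out ...]
84]
 [ 84  86  86  84  86  81  59  58  55  62  67  66  77  76  76  76  76  76  71  67  67]
 [ 85  85  86  85  85  79  60  59  60  67  78  75  76  76  79  78  77  76 105 124 118]
 [ 82  84  84  85  86  78  54  47  58  66  79  73  60  55  61  69  75  78 105 126 123]
 [136  79  80  81  78  62  57  63  71  54  51  68  63  30  29  43  55  58  66  91 111]
 [150 148 145 133  81  75  71  56  57  75  73  77  76  75  68  51  30  37  54  61  62]
 [ 88 104 131 141 125  53  39  37  64  77  76  76  77  77  78  76  73  62  57  56  58]
 [ 64  92 147 147 117  42  63  68  66  77  77  75  75  75  77  76  75  64  54  56  57]
 [ 76 120 154 147 118  67  49  35  58  79  78  77  76  76  76  78  78  66  56  58  54]]
```

With the finer readings the mark's drop is 16.6 ± 2 mm and the pointer now stands at 15.8 mm. I'll press slightly further and hold.

Request:
carry_out(motion="0 0 0.005 0; 0 0 0.005 0; 0 0 0.005 0; 0 0 0.005 0; 0 0 0.005 0; 0 0 0.005 0; 0 0 0.005 0; 0 0 0.005 0")

```text
time: 5.85
tool_pos: [0.5512, -0.2209, 0.0905]
ee_rot: [3.141, -0.002, -0.036]
wrist_force: [-1.0, 1.2, 7.0]
width: 0.0006
finger_force: 3.5
```

Request:
carry_out(motion="0 0 0 0; 0 0 0 0; 0 0 0 0; 0 0 0 0; 0 0 0 0; 0 0 0 0; 0 0 0 0; 0 0 0 0")

```text
time: 6.65
tool_pos: [0.5512, -0.2209, 0.0905]
ee_rot: [3.141, -0.002, -0.036]
wrist_force: [-1.3, 0.7, 6.9]
width: -0.0001
finger_force: 3.5
```

Request:
carry_out(motion="0 0 -0.05 0; 0 0 -0.1 0; 0 0 -0.15 0; 0 0 -0.25 0; 0 0 -0.4 0; 0 0 -0.6 0; 0 0 -0.8 0; 0 0 -0.8 0")

```text
time: 7.45
tool_pos: [0.5527, -0.222, 0.2151]
ee_rot: [3.137, -0.01, -0.036]
wrist_force: [1.2, -0.1, 1.0]
width: 0.0005
finger_force: 0.0
```

Request:
carry_out(motion="-0.2 0.2 0 0; -0.4 0.4 0 0; -0.6 0.6 0 0; -0.8 0.8 0 0; -0.8 0.8 0 0; -0.8 0.8 0 0; -0.8 0.8 0 0; -0.8 0.8 0 0")

```text
time: 8.25
tool_pos: [0.4272, -0.3355, 0.2084]
ee_rot: [-3.141, 0.0, -0.034]
wrist_force: [-0.1, -0.5, -1.2]
width: 0.0006
finger_force: 0.0
```

Run:
```python
from bench import robot,snapshot
import cv2,numpy as np,pickle
s=snapshot("scene");o=robot.get_obs();print(o["tool_pos"],o["wrist_force"])
a=s["image"][130:290,185:445,::-1];b=pickle.load(open("s0.pkl","rb"))["scene"]["image"][130:290,185:445,::-1]
cv2.imwrite("pics/c8.png",cv2.resize(a,None,fx=3,fy=3,interpolation=cv2.INTER_CUBIC))
```

```text
[ 0.42720097 -0.33547221  0.20840752] [ 0.19937599  0.13260591 -0.31420636]
```

View pics/c8.png

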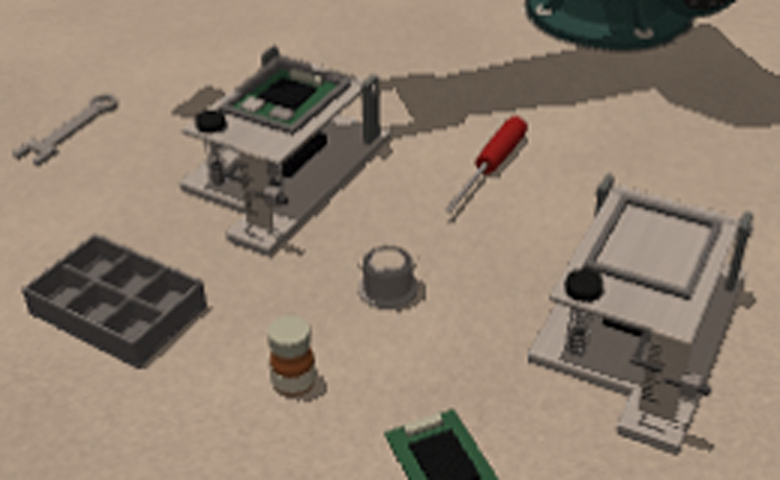

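The picture shows the carrier back level with its pad at (210,120), the board in its frame at (290,95), and nothing else moved.

```bash
python3 -c "
from bench import robot
print(robot.close_job())"
```

```text
the job is handed in; nothing more can be done
None
```

I pressed jig A's pad until the pointer was level with the index mark as best I could measure, held it for about 1.5 s and let the plate spring back; the job is handed in, but no verdict came back. The pointer's drop was about 16.8 mm against an estimated 16.6 ± 2 mm for the mark. The last picture showed the board in its place and the carrier plate level, with jig B and the bystanders in view unmoved (the brush was out of frame).

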